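# Lay up the tray for a blue-kit rapid test

## Task

Lay up the steel tray for the next patient's blue-kit rapid test: put the blue-ended test cassette flat and face up in the white insert, stand the blue-capped buffer bottle upright in the well of the black block, lay the violet lancet in the yellow insert and lay the timer, screen up, in the grey insert. Set each thing down rather than dropping it. The orange-ended cassette and the orange-capped bottle belong to another test: leave them where they are.

Things in the scene. Friction and masses are not known exactly. Their poses are not given: they have to be found in the camera images.
- blue_cassette: White flat rapid-test cassette, 72 x 22 x 6 mm, lying face up on the mat (its top level with the table, z = 0), with one end (22 mm of its length, towards +x) blue, a small result window and a round sample well on its upper face. Origin: centre of its underside; x along its length, z up out of its face. To be moved.
- blue_bottle: Small white buffer dropper bottle standing upright on the mat (top at z = 0), with blue cap and blue label band: round body 26 mm in diameter and 40 mm tall, narrower cap (20 mm) above, 66 mm tall in all. Origin: centre of its underside, z up its axis. To be moved.
- lancet: Safety lancet lying on the mat (its top level with the table, z = 0): violet block 32 x 14 x 12 mm with a narrow white twist-off tab on its +x end, 50 mm long in all. Origin: on the underside, 7 mm from the middle of the violet block towards the tab (the block spans x = -23 to +9 mm, the tab x = +9 to +27 mm); x along its length, z up. To be moved; grip the violet block.
- timer: Off-white digital timer lying on the mat (its top level with the table, z = 0), 64 x 38 x 16 mm, with a grey-green screen and a red and a grey button on its upper face. Origin: centre of its underside; x along its length, z up out of the screen. To be moved.
- orange_cassette: White flat rapid-test cassette, 72 x 22 x 6 mm, lying face up on the mat (its top level with the table, z = 0), with one end (22 mm of its length, towards +x) orange, a small result window and a round sample well on its upper face. Origin: centre of its underside; x along its length, z up out of its face. Otherwise like the blue one; not to be moved.
- orange_bottle: Small white buffer dropper bottle standing upright on the mat (top at z = 0), with orange cap and orange label band: round body 26 mm in diameter and 40 mm tall, narrower cap (20 mm) above, 66 mm tall in all. Origin: centre of its underside, z up its axis. Otherwise like the blue one; not to be moved.
- cassette_insert: White shallow insert: pocket 94 x 66 mm inside, its floor 5 mm above the origin, its rim 12 mm above the origin. One of four fixed inserts, each 104 x 76 mm outside (x along the long side), filling a steel tray two by two in any order, all at one yaw, 108 mm apart along x, 80 mm along y; underside 3 mm above the table. Origin: centre of its underside.
- bottle_insert: Black block, 24 mm tall, with one square well 46 x 46 mm in its middle; the floor of the well is pale grey, 5 mm above the origin. One of four fixed inserts, each 104 x 76 mm outside (x along the long side), filling a steel tray two by two in any order, all at one yaw, 108 mm apart along x, 80 mm along y; underside 3 mm above the table. Origin: centre of its underside.
- lancet_insert: Yellow shallow insert: pocket 94 x 66 mm inside, its floor 5 mm above the origin, its rim 14 mm above the origin. One of four fixed inserts, each 104 x 76 mm outside (x along the long side), filling a steel tray two by two in any order, all at one yaw, 108 mm apart along x, 80 mm along y; underside 3 mm above the table. Origin: centre of its underside.
- timer_insert: Dark grey shallow insert: pocket 94 x 66 mm inside, its floor 5 mm above the origin, its rim 12 mm above the origin. One of four fixed inserts, each 104 x 76 mm outside (x along the long side), filling a steel tray two by two in any order, all at one yaw, 108 mm apart along x, 80 mm along y; underside 3 mm above the table. Origin: centre of its underside.
There are look-alikes about, which are no part of the job. What is shaped like the timer_insert but green is not meant.

How it is judged:
By the outcome, as a careful person would: the job done as asked, in the order asked, and still so for the second after the job is handed in, with the robot touching nothing.
It also fails if it takes over 112 s, if anything falls off the work surface, if the arm or the gripper's body presses on something with over 40 N, if the wrist force passes 120 N, or if a joint passes its speed limit or range.

## Robot

A 6-joint arm with a two-finger parallel gripper is mounted at the origin on the work surface. World frame = base frame: x ahead of the robot, y to its left, z up, the work surface at z = 0. Lengths are in mm, angles in rad, forces in N, time in s.
With the tool pointing down it reaches from about 350 to 950 mm from the base axis. Payload 17.4 kg.
Tool frame: the origin (TCP) lies on the front face of the gripper's body, between the roots of the fingers; the fingertips stand 84 mm ahead of it and the grasp point (between the pads) lies 65 mm ahead of it; z points along the fingers, y is the line along which they close (so a half turn about z gives the same grasp; the last joint's range is limited). The gripper opens to 93 mm and grips with 3 to 60 N. Pads are 15 mm wide; open, the fingers measure 128 mm over their backs; the gripper's body (75 mm by 188 mm) begins 65 mm behind the grasp point.
Start: joints at [-1.276, 0.116, 1.442, -0, 1.584, -0.038], TCP at [220.507, -637.973, 302.746] pointing down, gripper open.
Joint ranges: [-2.83, 2.83], [-0.83, 2.19], [0.07, 2.5], [-1.14, 4.28], [0.01, 3], [-2.97, 2.97]. Speed limits (rad/s): [1.89, 1.89, 2.22, 3.14, 3.14, 3.14].

## Interface

Orientations are given as a 3x3 rotation matrix whose columns are the frame's x, y, z axes.
In Python, from rig import r, viewer, ticket gives the robot as it stands.
- The arm moves only by the tool servo_tool, never from a script. Its arguments are lists of equal length, an entry for each row: "translation": the shift along the tool's x, y, z in mm, a list of three; "roll": the turn about the tool's z in degrees. In form: {"translation": [[dx, dy, dz], ...], "roll": [roll, ...]}. A call has 1 to 5 rows; each row shifts and turns the commanded pose from where the row before left it, along the tool's axes as they then stand; what a row does not reach is not made up. A row lasts 1/8 s, in which the tool goes at most 62.5 mm and 10.7 degrees, less where a joint would pass 70% of its speed; a pose out of reach is approached as far as the arm can. A call is refused whole if a number of a shift passes 62.5 or a number of a turn 10.7, either way. A call with a gripper value outside its range is refused whole. "claw" is the opening, from 0 (shut) to 1 (fully open), set as the call begins (left out, the last holds). The fingers move at their own pace and stop on an object; the grip force is fixed at half the most. Time passes only in rows, so rows that do not move let the fingers close. It gives the time, the measured TCP pose, the force, the opening and the grip force at its end, in the units of the state.
- r.sense(): the state, without advancing time (a new reading comes with each control period).
- viewer.read_camera(name): name is "scene" or "top" or "wrist"; returns a dict with "frame" (480x640x3 uint8, red, green, blue), "range_z" (480x640 float32, mm along the optical axis (not along the pixel's ray), 0 where there is no reading), "camera_matrix" (3x3 intrinsics, pixels), "rvec" (rotation vector, rad) and "tvec" (3), from world to camera coordinates, as OpenCV has them. Camera axes: x right, y down, z forward; pixel columns grow to the right and rows downward; lengths in mm; the calibration is good to about 2 mm. A picture is of the moment at which its call begins.
- ticket.sign_off(): hands the job in; it is judged then, once.
The state is a dict: "time": time; "qpos": joint angles; "qd": joint speeds; "joint_torque": joint torques, N m; "eef_pos": TCP position; "eef_rot": TCP orientation; "force": force on the tool from outside, world axes, zero at the start; "ft_torque": the same for the moment, N m; "finger_gap": finger opening in mm; "finger_force": force on a finger pad.
Only numpy, scipy, OpenCV 4.12 (cv2) and the standard library are available. Lean on these libraries where they do the work, as an engineer would, in place of code of your own. Each camera call takes 0.05 s, during which the arm holds its last target. There are 200 camera calls.

## Working session

There is one attempt and no reset: what is moved stays moved. The work goes in short steps, Python scripts to look and compute and a tool call to move; the robot and the scene stay as the last step left them, time stands still between calls to the robot, and variables do not carry over. Pictures are saved under pics/ and viewed, at most 14 in all, crops included, and the job is handed in when it is done.

Besides the shell and the picture viewer there is one more tool, called after ">>>" by a JSON object that holds its "method" and its "body", one argument or row to a line. servo_tool: Moves the arm, as the interface text tells. Its arguments: {"type":"object","properties":{"translation":{"type":"array"},"roll":{"type":"array"},"claw":{"type":"number"}},"required":["translation","roll"]}

```bash
ls; mkdir -p pics
python3 - <<'E'
from rig import r, viewer
import cv2, numpy as np
for n in ("top","scene"):
    c=viewer.read_camera(n); cv2.imwrite(f"pics/{n}0.png",c["frame"][:,:,::-1]); np.savez(f"{n}0.npz",**c)
    R=cv2.Rodrigues(np.array(c["rvec"],float))[0]; print(n,np.round(-R.T@np.ravel(c["tvec"]),0),np.round(R,2).tolist(),c["camera_matrix"][0,0])
s=r.sense(); print(s["time"],s["eef_pos"],np.round(s["eef_rot"],3).tolist(),s["finger_gap"])
E
```

```text
pics
top [ 398.   27. 1155.] [[0.02, -1.0, -0.0], [-1.0, -0.02, -0.06], [0.06, 0.0, -1.0]] 541.140779364358
scene [1373. -591.  805.] [[0.56, 0.83, 0.01], [0.49, -0.32, -0.81], [-0.67, 0.46, -0.59]] 584.812696460729
0.1 [ 220.48094261 -637.88439824  302.08500561] [[0.945, 0.327, -0.0], [0.327, -0.945, 0.001], [0.0, -0.001, -1.0]] 92.91645077950987
```

View pics/top0.png

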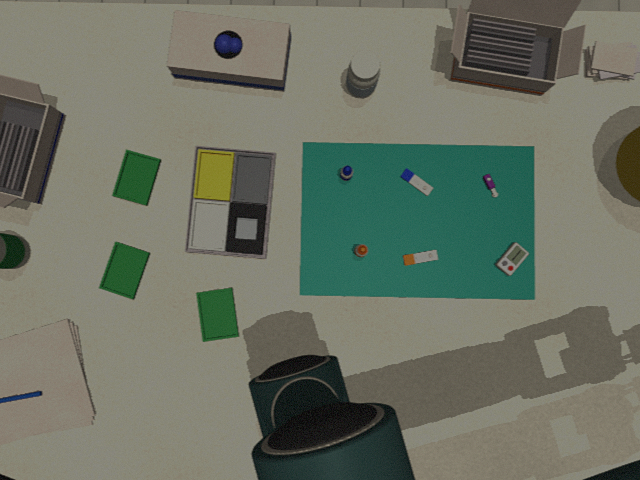

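View pics/scene0.png

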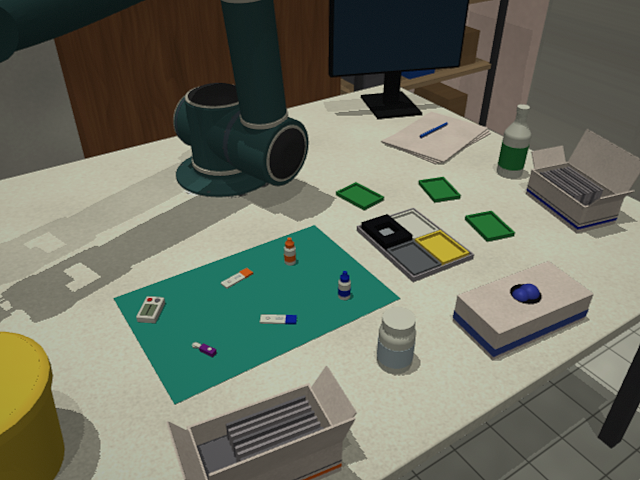

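The top view shows the following:
- **Cassettes:** (416,182) has a blue end and (421,257) has an orange end, so I take the blue one.
- **Bottles:** (347,172) is blue and (361,250) is orange, so I take the blue one.
- **Lancet and timer:** violet lancet at (490,185), timer at (512,259).
- **Tray inserts:** yellow (214,174), dark grey (253,176), white (208,226), black (246,229).
- **Green look-alikes:** (137,177), (125,270), (218,314). They lie outside the tray.

Next I measure these and make one enlarged crop to confirm.

```bash
cat > h.py <<'E'
import numpy as np, cv2
def pose(c):
    R=cv2.Rodrigues(np.array(c["rvec"],float))[0]; return R,-R.T@np.ravel(c["tvec"])
def ray(c,uv,z):
    R,o=pose(c); uv=np.atleast_2d(uv).astype(float)
    d=np.c_[uv,np.ones(len(uv))]@np.linalg.inv(c["camera_matrix"]).T@R
    return o+d*((z-o[2])/d[:,2])[:,None]
def blobs(c,lo,hi,roi=None,amin=15):
    hsv=cv2.cvtColor(np.ascontiguousarray(c["frame"]),cv2.COLOR_RGB2HSV)
    m=cv2.inRange(hsv,np.array(lo),np.array(hi))
    if roi: k=np.zeros_like(m); x0,y0,x1,y1=roi; k[y0:y1,x0:x1]=1; m=m*k
    cs=cv2.findContours(m,cv2.RETR_EXTERNAL,cv2.CHAIN_APPROX_NONE)[0]
    return m,sorted([k for k in cs if cv2.contourArea(k)>=amin],key=cv2.contourArea,reverse=True)
def rect(c,k,z):
    p=ray(c,k.reshape(-1,2),z)[:,:2].astype(np.float32)
    (x,y),(w,h),a=cv2.minAreaRect(p)
    if w<h: w,h,a=h,w,a+90
    return np.round([x,y,w,h,(a+90)%180-90],1)
E
python3 - <<'E'
from h import *
c=dict(np.load("top0.npz"))
f=c["frame"]
for n,p in dict(bc=(408,176),bcw=(424,188),cap=(347,170),lan=(489,182),tab=(495,194),tim=(505,262),yel=(214,174),gry=(253,176),wht=(208,226),blk=(246,210),well=(246,229),mat=(450,210)).items():
    print(n,cv2.cvtColor(f[p[1]:p[1]+1,p[0]:p[0]+1].copy(),cv2.COLOR_RGB2HSV)[0,0], ray(c,p,0)[0].round(), c["range_z"][p[1],p[0]])
a=f[140:300,180:300]; b=f[140:300,330:540]
im=np.hstack([cv2.resize(x,None,fx=2.4,fy=2.4,interpolation=cv2.INTER_CUBIC) for x in(a,b)])
im=cv2.convertScaleAbs(im,alpha=1.4)
cv2.imwrite("pics/crop1.png",im[:,:,::-1])
roi=(320,150,534,290)
m,ks=blobs(c,(0,0,0),(255,255,255),roi)
# non-mat objects
hsv=cv2.cvtColor(f.copy(),cv2.COLOR_RGB2HSV); 
mm=((abs(hsv[...,0].astype(int)-82)>10)|(hsv[...,1]<90)).astype(np.uint8); k=np.zeros_like(mm);k[150:290,320:530]=1
cs=cv2.findContours(mm*k,cv2.RETR_EXTERNAL,cv2.CHAIN_APPROX_NONE)[0]
for q in cs:
    if cv2.contourArea(q)>20:
        M=cv2.moments(q); print(int(M['m10']/M['m00']),int(M['m01']/M['m00']),rect(c,q,0),rect(c,q,12))
E
```

```text
bc [112 241 108] [ 627. -165.    0.] 1159.514
bcw [ 14  40 128] [ 602. -199.    0.] 1154.6482
cap [115 182 116] [637. -33.   0.] 1101.4503
lan [147 156  90] [ 617. -339.    0.] 1152.4896
tab [ 28  22 138] [ 591. -352.    0.] 1152.1326
tim [175  20  76] [ 446. -373.    0.] 1139.2544
yel [ 30 174 135] [623. 253.   0.] 1159.4839
gry [30  3 76] [621. 169.   0.] 1156.2635
wht [ 30  19 135] [510. 263.   0.] 1149.5039
blk [150  19  27] [547. 182.   0.] 1135.1191
well [ 45   4 114] [506. 181.   0.] 1151.2018
mat [ 83 173 102] [ 555. -255.    0.] 1157.8518
419 257 [ 452.6 -192.1   74.    23.8  -79.4] [ 452.  -189.9   73.2   23.6  -79.4]
360 250 [465.4 -65.9  29.9  25.7 -88.9] [464.7 -64.9  29.6  25.4 -88.9]
511 258 [ 453.2 -387.6   67.9   41.6  -39.3] [ 452.7 -383.3   67.2   41.2  -39.3]
490 184 [ 609.9 -342.5   52.8   15.5   26.6] [ 607.7 -338.6   52.3   15.4   26.6]
416 181 [ 615.2 -183.2   73.2   24.6   54.8] [ 613.  -181.    72.5   24.3   54.8]
346 172 [630.9 -31.1  30.7  27.5 -43.7] [628.5 -30.5  30.4  27.2 -43.7]
```

View pics/crop1.png

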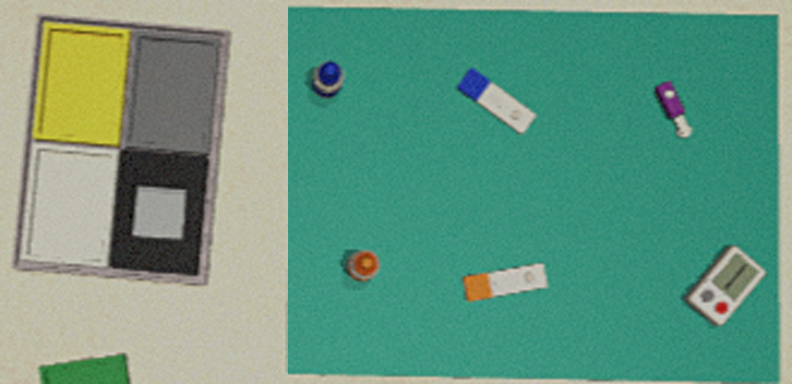

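The crop confirms it. The blue-ended cassette is at about (496,100) and the blue-capped bottle at (327,77) in crop pixels, and the orange twins are in the row below. In the tray, yellow is upper left, dark grey upper right, white lower left and the black block lower right. Next I measure the tray, caps and lancet.

Run:
```python
from h import *
c=dict(np.load("top0.npz")); s=dict(np.load("scene0.npz"))
roi=(180,140,285,265)
_,k=blobs(c,(22,120,60),(38,255,255),roi); print("yellow z17",rect(c,k[0],17))
_,k=blobs(c,(0,0,0),(180,255,45),(222,195,275,262)); print("black z27",rect(c,k[0],27))
_,k=blobs(c,(0,0,90),(180,60,255),(235,217,258,242)); print("well z8",[rect(c,q,8) for q in k[:2]],[rect(c,q,27) for q in k[:2]])
for n,cam,r in (("top",c,(335,155,360,190)),("scene",s,(330,262,360,308))):
    _,k=blobs(cam,(105,120,30),(130,255,255),r,5); print(n,[(q.reshape(-1,2).mean(0).round(1).tolist(),q.reshape(-1,2).min(0).tolist(),q.reshape(-1,2).max(0).tolist(), rect(cam,q,60),rect(cam,q,20)) for q in k])
for n,cam,r,lo,hi,z in (("bc",c,(395,160,440,200),(105,150,40),(130,255,255),6),("bc",s,(255,305,305,335),(105,150,40),(130,255,255),6),("lan",c,(470,165,510,205),(135,80,30),(165,255,255),12),("lan",s,(185,335,225,365),(135,80,30),(165,255,255),10)):
    _,k=blobs(cam,lo,hi,r,5); print(n,rect(cam,k[0],z))
# scene cassette & tray yellow
_,k=blobs(s,(22,120,60),(38,255,255),(350,200,480,280)); print("yellow scene z17",rect(s,k[0],17))
# timer and cassette full in scene, non mat
hsv=cv2.cvtColor(s["frame"].copy(),cv2.COLOR_RGB2HSV)
mm=((abs(hsv[...,0].astype(int)-82)>10)|(hsv[...,1]<90)).astype(np.uint8)
for n,(x0,y0,x1,y1),z in (("bc",(250,308,305,330),3),("tim",(130,288,170,330),12),("lan",(185,335,225,365),8)):
    w=np.zeros_like(mm);w[y0:y1,x0:x1]=mm[y0:y1,x0:x1]
    q=max(cv2.findContours(w,0,cv2.CHAIN_APPROX_NONE)[0],key=cv2.contourArea); print("scene",n,rect(s,q,z))
# tray outer lines from z17 points, corners of steel
p=ray(c,[(196,147),(275,152),(266,258),(187,252)],14).round(1); print(p.tolist(),p.mean(0))
```

```text
yellow z17 [618.4 251.3 105.6  78.4  -3.8]
black z27 [506.7 177.9 106.6  76.9  -3.6]
well z8 [array([506.3, 180.1,  43.8,  43.3,  86.3])] [array([504.5, 177.6,  43. ,  42.6,  86.3])]
top [([346.9, 170.0], [343, 166], [351, 174], array([625. , -30. ,  16.5,  16.3,   1. ]), array([633.3, -32.1,  17.1,  16.9,   1. ]))]
scene [([344.4, 276.3], [340, 271], [348, 281], array([630.7, -33. ,  32.7,  16.3, -35.3]), array([590.9,  -3.1,  34.4,  17.2, -35.3])), ([343.5, 292.5], [338, 289], [349, 296], array([672.4, -64.2,  21.7,  20.8,  54. ]), array([634.8, -35.9,  22.9,  21.9,  54. ]))]
bc [ 628.6 -160.9   22.2   19.6  -33. ]
bc [ 629.8 -160.2   23.2   20.5  -33.4]
lan [ 616.9 -334.6   30.6   14.4   26.6]
lan [ 618.8 -335.3   35.8   17.6   24.8]
yellow scene z17 [622.2 250.1 111.   84.9  -5.1]
scene bc [ 612.1 -180.2   73.6   27.6   53.6]
scene tim [ 454.7 -383.1   78.2   44.4  -39.8]
scene lan [ 609.5 -338.    55.2   19.7   24.8]
[[678.0, 290.9, 14.0], [670.4, 121.9, 14.0], [443.7, 135.4, 14.0], [453.1, 302.7, 14.0]] [561.3   212.725  14.   ]
```

>>> {"method": "servo_tool", "body": {
  "translation": [
    [0,0,0],
    [0,0,0],
    [0,0,0],
    [0,0,0],
    [40,4,0]
  ],
  "roll": [-8.9,-8.9,-8.9,-8.9,0]
}}

```text
time: 0.72
eef_pos: [246.1, -608.2, 301.8]
eef_rot: [[0.578, 0.816, -0.001], [0.816, -0.578, 0.001], [0.0, -0.001, -1.0]]
force: [0.8, 0.2, 0.3]
finger_gap: 92.9
finger_force: 0.0
```

>>> {"method": "servo_tool", "body": {
  "translation": [
    [40,4,0],
    [40,4,0],
    [40,4,0],
    [40,4,0],
    [40,4,0]
  ],
  "roll": [0,0,0,0,0]
}}

```text
time: 1.35
eef_pos: [379.6, -454.9, 302.5]
eef_rot: [[0.578, 0.816, -0.0], [0.816, -0.578, 0.0], [0.0, -0.0, -1.0]]
force: [0.4, -0.7, 0.0]
finger_gap: 92.6
finger_force: 0.0
```

>>> {"method": "servo_tool", "body": {
  "translation": [
    [40,4,0],
    [40,4,0],
    [40,4,0],
    [40,4,10],
    [40,4,20]
  ],
  "roll": [0,0,0,0,0]
}}

```text
time: 1.98
eef_pos: [511.7, -303.4, 272.9]
eef_rot: [[0.578, 0.816, 0.001], [0.816, -0.578, -0.001], [0.0, 0.001, -1.0]]
force: [1.1, -0.9, 0.2]
finger_gap: 92.9
finger_force: 0.0
```

>>> {"method": "servo_tool", "body": {
  "translation": [
    [40,3,20],
    [40,3,20],
    [40,3,20],
    [40,0,10],
    [0,0,0]
  ],
  "roll": [0,0,0,0,0]
}}

```text
time: 2.6
eef_pos: [611.4, -177.1, 201.1]
eef_rot: [[0.576, 0.817, -0.002], [0.817, -0.576, 0.001], [-0.0, -0.002, -1.0]]
force: [0.5, -0.1, -0.5]
finger_gap: 93.2
finger_force: 0.0
```

```bash
cat >> h.py <<'E'
def snap(n):
    from rig import r,viewer
    c=viewer.read_camera("wrist"); cv2.imwrite(f"pics/{n}.png",np.ascontiguousarray(c["frame"][:,:,::-1])); return c,r.sense()
def delta(s,x,y,z,th=None):
    "tool-axes shift to world x,y,z; roll deg to bring tool x axis to angle th (mod 180)"
    R=np.array(s["eef_rot"]); p=np.array(s["eef_pos"])
    a=np.degrees(np.arctan2(R[1,0],R[0,0])); roll=0 if th is None else -((th-a+90)%180-90)
    print("at",p.round(1),"ang",a.round(1),"roll",round(float(roll),1))
    b=np.radians(a-roll); d=np.array([x,y,z])-p
    print("after roll shift",np.round([d[0]*np.cos(b)+d[1]*np.sin(b),d[0]*np.sin(b)-d[1]*np.cos(b),-d[2]],1))
E
python3 - <<'E'
from h import *
c,s=snap("w1"); print(pose(c)[1].round(1))
hsv=cv2.cvtColor(c["frame"].copy(),cv2.COLOR_RGB2HSV)
mm=((abs(hsv[...,0].astype(int)-82)>10)|(hsv[...,1]<90)).astype(np.uint8)
for q in sorted(cv2.findContours(mm,0,cv2.CHAIN_APPROX_NONE)[0],key=cv2.contourArea)[-4:]: print(q.reshape(-1,2).mean(0),rect(c,q,6))
for q in blobs(c,(105,150,40),(130,255,255))[1][:2]: print("blue",rect(c,q,6))
delta(s,614,-182,86)
E
```

```text
[ 651.1 -120.3  282.2]
[317.29186603 231.92344498] [ 612.5 -181.1   71.7   22.8   54.5]
[ 70.61413043 230.55434783] [440.4 -57.3  76.6  29.4 -18.4]
[27.80084746 24.46186441] [5.297e+02 7.760e+01 8.590e+01 3.420e+01 2.000e-01]
[361.77320755 281.18150943] [ 587.8 -220.7  676.3  443.2  -35.1]
blue [619.4 -12.9  26.2  22.5 -67.2]
blue [ 626.6 -161.2   21.2   21.1   54.9]
at [ 610.9 -178.2  201.9] ang 54.8 roll 0.0
after roll shift [ -1.3   4.7 115.9]
```

View pics/w1.png

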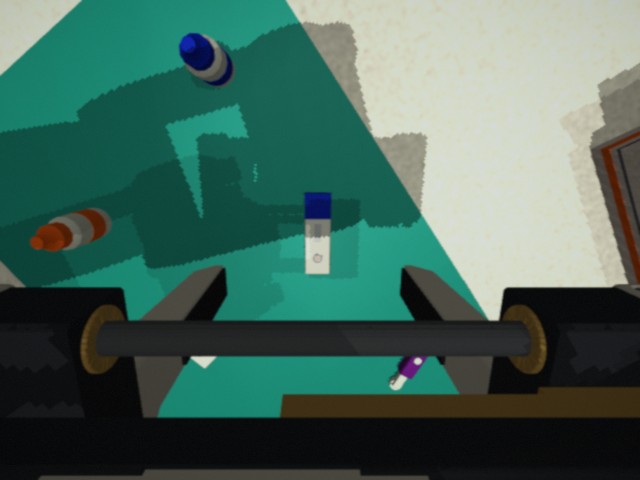

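The wrist view shows the blue-ended cassette between the fingers at (317,232), aligned with the tool. It measures 71.7 x 22.8 mm, which matches. I descend onto it.

>>> {"method": "servo_tool", "body": {
  "translation": [
    [-1.4,3.6,30],
    [0,0,30],
    [0,0,30],
    [0,0,14],
    [0,0,5]
  ],
  "roll": [0,0,0,0,0]
}}

```text
time: 3.28
eef_pos: [612.6, -182.8, 93.7]
eef_rot: [[0.579, 0.816, -0.0], [0.816, -0.579, 0.0], [-0.0, -0.0, -1.0]]
force: [0.3, 0.1, 0.8]
finger_gap: 93.0
finger_force: 0.0
```

>>> {"method": "servo_tool", "body": {
  "translation": [
    [0,0,5],
    [0,0,0],
    [0,0,0]
  ],
  "roll": [0,0,0]
}}

```text
time: 3.65
eef_pos: [613.1, -182.4, 89.4]
eef_rot: [[0.578, 0.816, 0.001], [0.816, -0.578, -0.0], [0.0, 0.001, -1.0]]
force: [0.1, -0.7, -0.4]
finger_gap: 92.6
finger_force: 0.0
```

>>> {"method": "servo_tool", "body": {
  "translation": [
    [0,0,2],
    [0,0,1.5],
    [0,0,0]
  ],
  "roll": [0,0,0]
}}

```text
time: 4.03
eef_pos: [612.8, -182.3, 85.1]
eef_rot: [[0.578, 0.816, -0.0], [0.816, -0.578, 0.0], [-0.0, -0.0, -1.0]]
force: [-0.5, 0.3, -0.1]
finger_gap: 93.2
finger_force: 0.0
```

>>> {"method": "servo_tool", "body": {
  "translation": [
    [0,0,0],
    [0,0,0],
    [0,0,0],
    [0,0,0],
    [0,0,0]
  ],
  "roll": [0,0,0,0,0],
  "claw": 0.1
}}

```text
time: 4.65
eef_pos: [612.9, -182.4, 85.2]
eef_rot: [[0.578, 0.816, -0.0], [0.816, -0.578, 0.0], [0.0, -0.0, -1.0]]
force: [1.0, 0.1, -0.2]
finger_gap: 47.9
finger_force: 0.0
```

>>> {"method": "servo_tool", "body": {
  "translation": [
    [0,0,0],
    [0,0,0],
    [0,0,0]
  ],
  "roll": [0,0,0]
}}

```text
time: 5.03
eef_pos: [612.9, -182.4, 85.3]
eef_rot: [[0.578, 0.816, 0.0], [0.816, -0.578, -0.0], [-0.0, 0.0, -1.0]]
force: [-0.8, 0.4, -0.2]
finger_gap: 21.2
finger_force: 30.0
```

>>> {"method": "servo_tool", "body": {
  "translation": [
    [0,0,-10],
    [0,0,-30],
    [0,0,-30],
    [0,0,-30],
    [0,0,0]
  ],
  "roll": [0,0,0,0,9.7]
}}

```text
time: 5.65
eef_pos: [613.7, -182.6, 189.0]
eef_rot: [[0.709, 0.705, 0.004], [0.705, -0.709, -0.001], [0.002, 0.004, -1.0]]
force: [-0.5, 0.3, -0.1]
finger_gap: 21.3
finger_force: 30.0
```

>>> {"method": "servo_tool", "body": {
  "translation": [
    [0,0,0],
    [0,0,0],
    [0,0,0],
    [0,0,0],
    [0,0,0]
  ],
  "roll": [9.7,9.7,9.7,9.7,9.7]
}}

```text
time: 6.28
eef_pos: [612.9, -182.4, 186.1]
eef_rot: [[0.998, -0.067, 0.001], [-0.067, -0.998, -0.0], [0.001, 0.0, -1.0]]
force: [-0.6, -0.0, -0.6]
finger_gap: 21.7
finger_force: 30.0
```

>>> {"method": "servo_tool", "body": {
  "translation": [
    [-13,-43,0],
    [-13,-43,0],
    [-13,-43,0],
    [-13,-43,0],
    [-13,-43,0]
  ],
  "roll": [0,0,0,0,0]
}}

```text
time: 6.9
eef_pos: [560.8, 37.6, 186.2]
eef_rot: [[0.998, -0.062, 0.001], [-0.062, -0.998, 0.0], [0.001, -0.0, -1.0]]
force: [0.9, -0.4, -0.6]
finger_gap: 21.2
finger_force: 30.0
```

>>> {"method": "servo_tool", "body": {
  "translation": [
    [-13,-43,0],
    [-13,-43,0],
    [-13,-43,0],
    [-13,-43,0],
    [-13,-43,0]
  ],
  "roll": [0,0,0,0,0]
}}

```text
time: 7.52
eef_pos: [509.1, 256.3, 186.2]
eef_rot: [[0.998, -0.062, 0.001], [-0.062, -0.998, 0.0], [0.001, -0.0, -1.0]]
force: [-0.1, 0.1, 0.2]
finger_gap: 21.1
finger_force: 30.0
```

>>> {"method": "servo_tool", "body": {
  "translation": [
    [0,0,0],
    [0,0,0]
  ],
  "roll": [0,0]
}}

```text
time: 7.78
eef_pos: [509.7, 254.6, 185.7]
eef_rot: [[0.998, -0.061, 0.0], [-0.061, -0.998, -0.0], [0.0, 0.0, -1.0]]
force: [0.1, -0.4, -1.0]
finger_gap: 21.5
finger_force: 30.0
```

Run:
```python
from h import *
c,s=snap("w2")
for q in blobs(c,(22,120,60),(38,255,255))[1][:1]: print("yellow17",rect(c,q,17))
for q in blobs(c,(0,0,0),(180,255,45))[1][:3]: print("black27",q.reshape(-1,2).mean(0),rect(c,q,27))
delta(s,511.2,258,92,-3.7)
```

```text
yellow17 [616.9 251.6 104.3  75.9  -3.9]
black27 [319.49041874 446.0702626 ] [318.6 259.9 585.8  68.4  86.5]
black27 [478.39362618 305.32472007] [464.3 106.9 230.4 184.7  88.5]
black27 [150.49873737 339.06186869] [434.4 404.3 214.8  96.7  86.6]
at [509.8 254.2 185.6] ang -3.6 roll 0.1
after roll shift [ 1.1 -3.9 93.6]
```

View pics/w2.png

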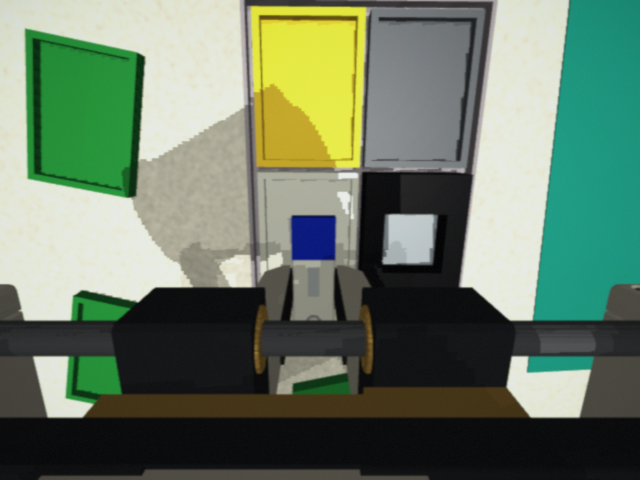

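The wrist view shows the cassette held over the white insert, its blue end at (313,237). Yellow is at (310,85), grey at (425,90) and the black well at (410,240). I lower it.

>>> {"method": "servo_tool", "body": {
  "translation": [
    [0.6,-4,30],
    [0,0,30],
    [0,0,20],
    [0,0,8],
    [0,0,0]
  ],
  "roll": [0,0,0,0,0]
}}

```text
time: 8.45
eef_pos: [510.7, 258.6, 97.4]
eef_rot: [[0.998, -0.062, -0.0], [-0.062, -0.998, -0.0], [-0.0, 0.0, -1.0]]
force: [0.1, -0.2, -0.5]
finger_gap: 21.5
finger_force: 30.0
```

>>> {"method": "servo_tool", "body": {
  "translation": [
    [0,0,1.5],
    [0,0,1],
    [0,0,0]
  ],
  "roll": [0,0,0]
}}

```text
time: 8.82
eef_pos: [510.5, 258.9, 95.1]
eef_rot: [[0.998, -0.062, 0.0], [-0.062, -0.998, 0.0], [0.0, -0.0, -1.0]]
force: [-0.3, -0.3, -0.0]
finger_gap: 21.6
finger_force: 30.0
```

>>> {"method": "servo_tool", "body": {
  "translation": [
    [0,0,0.7],
    [0,0,0.6],
    [0,0,0]
  ],
  "roll": [0,0,0]
}}

```text
time: 9.2
eef_pos: [510.4, 258.8, 93.4]
eef_rot: [[0.998, -0.062, -0.0], [-0.062, -0.998, -0.0], [-0.0, 0.0, -1.0]]
force: [0.5, 0.3, 0.5]
finger_gap: 21.4
finger_force: 30.0
```

>>> {"method": "servo_tool", "body": {
  "translation": [
    [0,0,0.4],
    [0,0,0]
  ],
  "roll": [0,0]
}}

```text
time: 9.45
eef_pos: [510.5, 258.8, 93.2]
eef_rot: [[0.998, -0.062, 0.0], [-0.062, -0.998, 0.0], [0.0, -0.0, -1.0]]
force: [-1.6, -1.0, 2.5]
finger_gap: 21.4
finger_force: 30.0
```

>>> {"method": "servo_tool", "body": {
  "translation": [
    [0,0,0.3],
    [0,0,0]
  ],
  "roll": [0,0]
}}

```text
time: 9.7
eef_pos: [510.5, 258.8, 93.2]
eef_rot: [[0.998, -0.062, 0.0], [-0.062, -0.998, 0.0], [0.0, -0.0, -1.0]]
force: [-3.1, -2.0, 6.5]
finger_gap: 21.1
finger_force: 30.0
```

>>> {"method": "servo_tool", "body": {
  "translation": [
    [0,0,0],
    [0,0,0]
  ],
  "roll": [0,0],
  "claw": 0.27
}}

```text
time: 9.95
eef_pos: [510.4, 258.8, 92.6]
eef_rot: [[0.998, -0.062, -0.0], [-0.062, -0.998, -0.0], [-0.0, 0.0, -1.0]]
force: [-0.4, 0.4, -0.5]
finger_gap: 25.2
finger_force: 0.0
```

>>> {"method": "servo_tool", "body": {
  "translation": [
    [0,0,-5],
    [0,0,-10],
    [0,0,-30],
    [0,0,-30],
    [0,0,-35]
  ],
  "roll": [0,0,0,0,0]
}}

```text
time: 10.58
eef_pos: [510.3, 258.7, 204.3]
eef_rot: [[0.998, -0.062, 0.0], [-0.062, -0.998, 0.0], [0.0, -0.0, -1.0]]
force: [0.1, 0.4, 0.4]
finger_gap: 24.9
finger_force: 0.0
```

>>> {"method": "servo_tool", "body": {
  "translation": [
    [16.7,35,0],
    [16.7,35,0],
    [16.7,35,0],
    [16.7,35,0],
    [16.7,35,0]
  ],
  "roll": [0,0,0,0,0],
  "claw": 0.9
}}

```text
time: 11.2
eef_pos: [583.4, 77.8, 203.7]
eef_rot: [[0.998, -0.062, 0.001], [-0.062, -0.998, 0.0], [0.001, -0.0, -1.0]]
force: [-0.2, 0.1, 0.2]
finger_gap: 70.8
finger_force: 0.0
```

>>> {"method": "servo_tool", "body": {
  "translation": [
    [16.7,35,0],
    [16.7,35,0],
    [16.7,35,0],
    [0,0,0],
    [0,0,0]
  ],
  "roll": [0,0,0,0,0]
}}

```text
time: 11.82
eef_pos: [626.4, -28.7, 203.1]
eef_rot: [[0.998, -0.062, 0.0], [-0.062, -0.998, 0.0], [0.0, -0.0, -1.0]]
force: [0.7, 0.7, 0.4]
finger_gap: 83.5
finger_force: 0.0
```

Run:
```python
from h import *
from rig import viewer
t=viewer.read_camera("top"); cv2.imwrite("pics/t1.png",cv2.resize(t["frame"][140:300,180:400],None,fx=2.5,fy=2.5)[:,:,::-1])
c,s=snap("w3")
for q in blobs(c,(105,150,40),(130,255,255))[1][:4]: print("blue",q.reshape(-1,2).mean(0),cv2.boundingRect(q),rect(c,q,66),rect(c,q,25))
delta(s,626.5,-31,107)
```

```text
blue [315.58108108 247.05405405] (303, 234, 26, 28) [628.9 -30.2  19.3  17.1  -3.5] [616.5 -29.7  22.9  20.4  -3.5]
blue [315.  223.5] (301, 219, 29, 12) [645.3 -30.7  18.9   7.2  88.6] [636.  -30.3  22.5   8.6  88.6]
blue [80.99166667  0.49166667] (51, 0, 60, 3) [784.3  95.5  33.8   1.   86.6] [801.1 119.5  40.1   1.2  86.6]
at [626.3 -28.1 203.1] ang -3.5 roll 0.0
after roll shift [ 0.3  2.8 96.1]
```

View pics/w3.png

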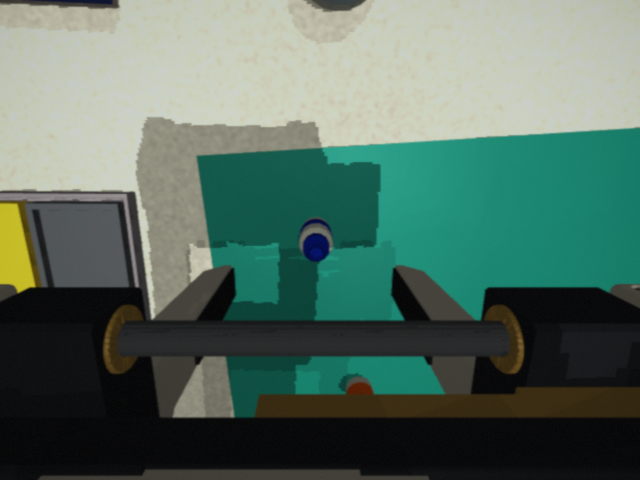

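View pics/t1.png

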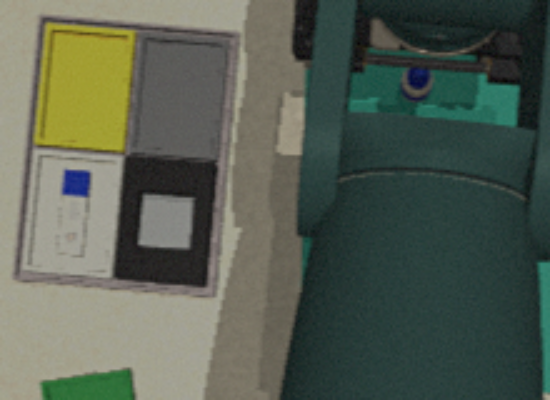

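The top crop shows the cassette flat in the white insert, blue end at (75,182). The wrist view shows the blue bottle between the fingers at (316,240). I descend for the bottle.

>>> {"method": "servo_tool", "body": {
  "translation": [
    [1.3,2.2,20],
    [0,0,30],
    [0,0,30],
    [0,0,12],
    [0,0,4]
  ],
  "roll": [0,0,0,0,0]
}}

```text
time: 12.55
eef_pos: [627.5, -31.0, 106.0]
eef_rot: [[0.998, -0.061, -0.001], [-0.061, -0.998, 0.0], [-0.001, -0.0, -1.0]]
force: [0.4, 0.1, 1.3]
finger_gap: 83.4
finger_force: 0.0
```

>>> {"method": "servo_tool", "body": {
  "translation": [
    [0,0,0],
    [0,0,0],
    [0,0,0],
    [0,0,0],
    [0,0,0]
  ],
  "roll": [0,0,0,0,0],
  "claw": 0.2
}}

```text
time: 13.18
eef_pos: [627.7, -31.2, 106.9]
eef_rot: [[0.998, -0.062, 0.0], [-0.062, -0.998, -0.0], [0.0, 0.0, -1.0]]
force: [-0.0, 0.2, -0.2]
finger_gap: 38.1
finger_force: 0.0
```

>>> {"method": "servo_tool", "body": {
  "translation": [
    [0,0,0],
    [0,0,0],
    [0,0,0]
  ],
  "roll": [0,0,0]
}}

```text
time: 13.55
eef_pos: [627.7, -31.2, 106.8]
eef_rot: [[0.998, -0.062, 0.0], [-0.062, -0.998, -0.0], [0.0, 0.0, -1.0]]
force: [0.5, 0.2, -0.4]
finger_gap: 25.4
finger_force: 30.0
```

>>> {"method": "servo_tool", "body": {
  "translation": [
    [0,0,-10],
    [0,0,-20],
    [0,0,-30],
    [0,0,-20],
    [-22.5,-33.6,0]
  ],
  "roll": [0,0,0,0,0]
}}

```text
time: 14.18
eef_pos: [608.3, 2.8, 189.6]
eef_rot: [[0.998, -0.064, 0.004], [-0.064, -0.998, -0.0], [0.004, 0.0, -1.0]]
force: [0.3, -0.5, -0.9]
finger_gap: 25.4
finger_force: 30.0
```

>>> {"method": "servo_tool", "body": {
  "translation": [
    [-22.5,-33.6,0],
    [-22.5,-33.6,0],
    [-22.5,-33.6,0],
    [-22.5,-33.6,0],
    [-22.5,-33.6,0]
  ],
  "roll": [0,0,0,0,0]
}}

```text
time: 14.8
eef_pos: [504.7, 179.4, 187.7]
eef_rot: [[0.998, -0.062, 0.001], [-0.062, -0.998, 0.0], [0.001, -0.0, -1.0]]
force: [0.9, 0.1, -0.2]
finger_gap: 25.5
finger_force: 30.0
```

>>> {"method": "servo_tool", "body": {
  "translation": [
    [0,0,0],
    [0,0,20],
    [0,0,15],
    [0,0,0],
    [0,0,0]
  ],
  "roll": [0,0,0,0,0]
}}

```text
time: 15.42
eef_pos: [505.7, 178.0, 151.7]
eef_rot: [[0.998, -0.062, -0.0], [-0.062, -0.998, -0.0], [-0.0, 0.0, -1.0]]
force: [0.4, -0.1, 0.2]
finger_gap: 25.1
finger_force: 30.0
```

Run:
```python
from h import *
c,s=snap("w4")
for q in blobs(c,(22,120,60),(38,255,255))[1][:1]: print("yellow17",rect(c,q,17))
delta(s,505.5,178.5,115)
```

```text
yellow17 [612.4 251.   95.6  78.6  -3.7]
at [505.7 178.1 152.1] ang -3.6 roll 0.0
after roll shift [-0.2 -0.4 37.1]
```

View pics/w4.png

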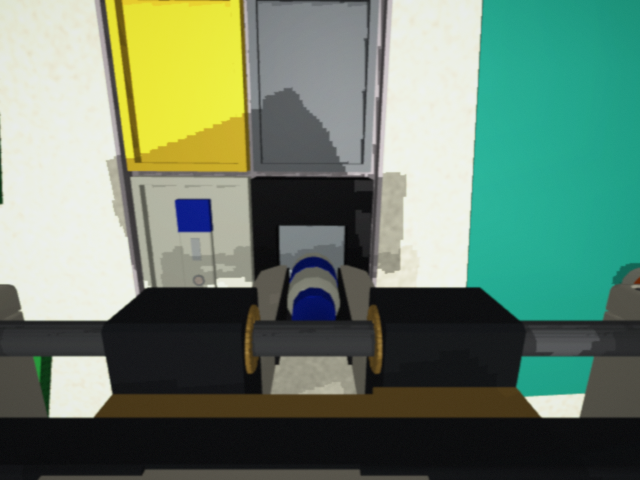

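The wrist view shows the bottle upright over the pale well, near (312,245), and the cassette lying flat at (195,240). I lower it.

>>> {"method": "servo_tool", "body": {
  "translation": [
    [0,0,15],
    [0,0,12],
    [0,0,6],
    [0,0,2],
    [0,0,0]
  ],
  "roll": [0,0,0,0,0]
}}

```text
time: 16.1
eef_pos: [505.4, 178.4, 116.8]
eef_rot: [[0.998, -0.062, 0.0], [-0.062, -0.998, 0.0], [0.0, -0.0, -1.0]]
force: [0.1, -0.3, -1.2]
finger_gap: 25.3
finger_force: 30.0
```

>>> {"method": "servo_tool", "body": {
  "translation": [
    [0,0,1],
    [0,0,0]
  ],
  "roll": [0,0]
}}

```text
time: 16.35
eef_pos: [505.4, 178.4, 115.9]
eef_rot: [[0.998, -0.062, 0.0], [-0.062, -0.998, 0.0], [0.0, -0.0, -1.0]]
force: [-0.8, -0.2, 0.0]
finger_gap: 25.3
finger_force: 30.0
```

>>> {"method": "servo_tool", "body": {
  "translation": [
    [0,0,0.7],
    [0,0,0]
  ],
  "roll": [0,0]
}}

```text
time: 16.6
eef_pos: [505.4, 178.4, 115.1]
eef_rot: [[0.998, -0.062, 0.0], [-0.062, -0.998, 0.0], [0.0, -0.0, -1.0]]
force: [0.1, 0.5, 0.5]
finger_gap: 25.2
finger_force: 30.0
```

>>> {"method": "servo_tool", "body": {
  "translation": [
    [0,0,0.5],
    [0,0,0]
  ],
  "roll": [0,0]
}}

```text
time: 16.85
eef_pos: [505.4, 178.4, 114.7]
eef_rot: [[0.998, -0.062, 0.0], [-0.062, -0.998, 0.0], [0.0, -0.0, -1.0]]
force: [-0.8, 0.4, 2.5]
finger_gap: 25.3
finger_force: 30.0
```

>>> {"method": "servo_tool", "body": {
  "translation": [
    [0,0,0.3],
    [0,0,0]
  ],
  "roll": [0,0]
}}

```text
time: 17.1
eef_pos: [505.5, 178.4, 114.7]
eef_rot: [[0.998, -0.062, 0.0], [-0.062, -0.998, 0.0], [0.0, -0.0, -1.0]]
force: [-2.1, -0.3, 5.6]
finger_gap: 25.2
finger_force: 30.0
```

>>> {"method": "servo_tool", "body": {
  "translation": [
    [0,0,0],
    [0,0,0],
    [0,0,0]
  ],
  "roll": [0,0,0],
  "claw": 0.5
}}

```text
time: 17.48
eef_pos: [505.3, 178.3, 114.1]
eef_rot: [[0.998, -0.062, -0.0], [-0.062, -0.998, -0.0], [-0.0, 0.0, -1.0]]
force: [0.4, 0.9, 0.8]
finger_gap: 45.8
finger_force: 0.0
```

>>> {"method": "servo_tool", "body": {
  "translation": [
    [0,0,-10],
    [0,0,-30],
    [0,0,-30],
    [0,0,-30],
    [0,0,0]
  ],
  "roll": [0,0,0,0,-10.1]
}}

```text
time: 18.1
eef_pos: [506.1, 178.6, 217.7]
eef_rot: [[0.993, 0.117, 0.004], [0.117, -0.993, 0.001], [0.004, -0.001, -1.0]]
force: [-0.4, 0.2, -0.6]
finger_gap: 46.6
finger_force: 0.0
```

>>> {"method": "servo_tool", "body": {
  "translation": [
    [0,0,0],
    [0,0,0],
    [-11,42.4,0],
    [-11,42.4,0],
    [-11,42.4,0]
  ],
  "roll": [-10.1,-10,0,0,0]
}}

```text
time: 18.73
eef_pos: [533.1, 48.6, 215.1]
eef_rot: [[0.893, 0.449, 0.001], [0.449, -0.893, 0.0], [0.001, 0.0, -1.0]]
force: [0.1, 0.8, -0.3]
finger_gap: 46.7
finger_force: 0.0
```

>>> {"method": "servo_tool", "body": {
  "translation": [
    [-11,42.4,0],
    [-11,42.4,0],
    [-11,42.4,0],
    [-11,42.4,0],
    [-11,42.4,0]
  ],
  "roll": [0,0,0,0,0],
  "claw": 0.7
}}

```text
time: 19.35
eef_pos: [579.1, -165.8, 215.1]
eef_rot: [[0.894, 0.449, 0.001], [0.449, -0.894, -0.0], [0.001, 0.0, -1.0]]
force: [1.2, -0.6, 0.4]
finger_gap: 65.2
finger_force: 0.0
```

>>> {"method": "servo_tool", "body": {
  "translation": [
    [-11,42.4,0],
    [-11,42.4,0],
    [-11,42.4,0],
    [-10,42.4,0],
    [0,0,0]
  ],
  "roll": [0,0,0,0,0]
}}

```text
time: 19.98
eef_pos: [616.7, -337.5, 214.3]
eef_rot: [[0.895, 0.447, -0.0], [0.447, -0.895, -0.0], [-0.0, 0.0, -1.0]]
force: [-0.4, 0.5, -0.2]
finger_gap: 64.6
finger_force: 0.0
```

>>> {"method": "servo_tool", "body": {
  "translation": [
    [0,0,0]
  ],
  "roll": [0]
}}

```text
time: 20.1
eef_pos: [616.6, -334.8, 214.5]
eef_rot: [[0.894, 0.449, -0.0], [0.449, -0.894, 0.0], [0.0, -0.0, -1.0]]
force: [-0.1, -0.1, -0.8]
finger_gap: 65.1
finger_force: 0.0
```

Run:
```python
from h import *
from rig import viewer
t=viewer.read_camera("top")
c,s=snap("w5")
for n,cam in (("wrist",c),("top",t)):
  for q in blobs(cam,(135,80,30),(165,255,255))[1][:2]: print(n,q.reshape(-1,2).mean(0),rect(cam,q,12),rect(cam,q,6))
delta(s,617,-334.8,88,26.6)
a=cv2.resize(t["frame"][140:265,180:290],None,fx=3.5,fy=3.5); b=cv2.resize(c["frame"],(a.shape[0]*640//480,a.shape[0]))
cv2.imwrite("pics/m5.png",np.hstack([a,b[:,:410]])[:,:,::-1])
```

```text
wrist [313.35555556 229.56666667] [ 616.1 -335.2   31.6   11.5   26.7] [ 614.8 -335.8   32.3   11.8   26.7]
at [ 616.7 -334.2  214.7] ang 26.7 roll 0.1
after roll shift [  0.    0.7 126.7]
```

View pics/m5.png

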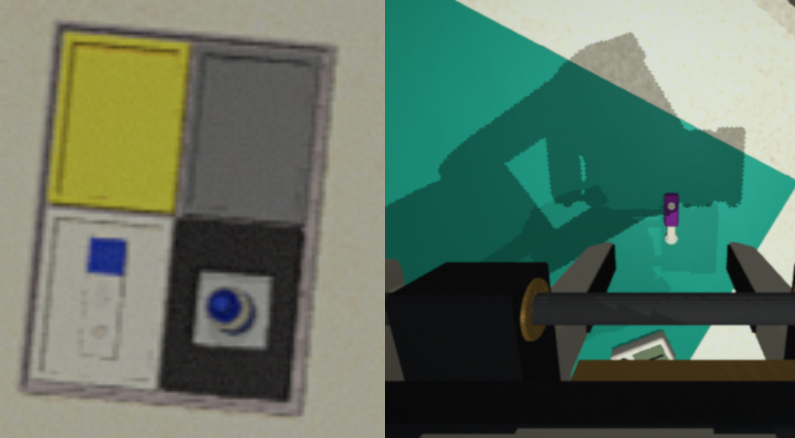

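The bottle stands upright in the well at (230,308) and the cassette lies flat. The wrist view shows the violet block between the fingers at (671,208), aligned. I descend.

>>> {"method": "servo_tool", "body": {
  "translation": [
    [0,0.7,30],
    [0,0,40],
    [0,0,30],
    [0,0,15],
    [0,0,8]
  ],
  "roll": [0,0,0,0,0]
}}

```text
time: 20.82
eef_pos: [617.2, -335.3, 91.3]
eef_rot: [[0.893, 0.449, 0.0], [0.449, -0.893, -0.0], [0.0, 0.0, -1.0]]
force: [0.1, 1.0, 0.6]
finger_gap: 65.1
finger_force: 0.0
```

>>> {"method": "servo_tool", "body": {
  "translation": [
    [0,0,3],
    [0,0,2],
    [0,0,0]
  ],
  "roll": [0,0,0]
}}

```text
time: 21.2
eef_pos: [617.1, -335.9, 86.8]
eef_rot: [[0.894, 0.449, 0.001], [0.449, -0.894, -0.0], [0.0, 0.001, -1.0]]
force: [-0.4, -0.9, 0.0]
finger_gap: 64.9
finger_force: 0.0
```

>>> {"method": "servo_tool", "body": {
  "translation": [
    [0,0,0],
    [0,0,0],
    [0,0,0],
    [0,0,0],
    [0,0,0]
  ],
  "roll": [0,0,0,0,0],
  "claw": 0.03
}}

```text
time: 21.82
eef_pos: [617.0, -335.7, 86.3]
eef_rot: [[0.894, 0.449, 0.0], [0.449, -0.894, 0.0], [0.0, 0.0, -1.0]]
force: [0.2, -0.6, 0.4]
finger_gap: 19.5
finger_force: 0.0
```

>>> {"method": "servo_tool", "body": {
  "translation": [
    [0,0,0],
    [0,0,0]
  ],
  "roll": [0,0]
}}

```text
time: 22.08
eef_pos: [617.0, -335.7, 86.2]
eef_rot: [[0.894, 0.449, -0.0], [0.449, -0.894, 0.0], [-0.0, -0.0, -1.0]]
force: [-0.3, -0.1, -0.1]
finger_gap: 13.8
finger_force: 30.0
```

>>> {"method": "servo_tool", "body": {
  "translation": [
    [0,0,-10],
    [0,0,-30],
    [0,0,-30],
    [0,0,-30],
    [0,0,0]
  ],
  "roll": [0,0,0,0,10.1]
}}

```text
time: 22.7
eef_pos: [617.7, -336.1, 190.3]
eef_rot: [[0.959, 0.282, 0.004], [0.282, -0.959, -0.002], [0.003, 0.004, -1.0]]
force: [0.5, -0.7, -0.6]
finger_gap: 13.7
finger_force: 30.0
```

>>> {"method": "servo_tool", "body": {
  "translation": [
    [0,0,0],
    [0,0,0],
    [-2,-42,0],
    [-2,-42,0],
    [-2,-42,0]
  ],
  "roll": [10.1,10.2,0,0,0]
}}

```text
time: 23.32
eef_pos: [619.1, -208.4, 187.1]
eef_rot: [[0.998, -0.065, 0.001], [-0.065, -0.998, -0.0], [0.001, 0.0, -1.0]]
force: [0.2, 0.3, 0.1]
finger_gap: 13.5
finger_force: 30.0
```

>>> {"method": "servo_tool", "body": {
  "translation": [
    [-2,-42,0],
    [-2,-42,0],
    [-2,-42,0],
    [-2,-42,0],
    [-2,-42,0]
  ],
  "roll": [0,0,0,0,0]
}}

```text
time: 23.95
eef_pos: [622.8, 1.9, 187.2]
eef_rot: [[0.998, -0.065, 0.001], [-0.065, -0.998, -0.0], [0.001, -0.0, -1.0]]
force: [-0.4, -0.2, 0.2]
finger_gap: 13.8
finger_force: 30.0
```

>>> {"method": "servo_tool", "body": {
  "translation": [
    [-2,-42,0],
    [-2,-42,0],
    [-2,-42,0],
    [-2,-42,0],
    [-2,-42,0]
  ],
  "roll": [0,0,0,0,0]
}}

```text
time: 24.58
eef_pos: [626.5, 212.2, 187.2]
eef_rot: [[0.998, -0.065, 0.001], [-0.065, -0.998, 0.0], [0.001, -0.0, -1.0]]
force: [0.4, -0.5, -0.2]
finger_gap: 13.5
finger_force: 30.0
```

>>> {"method": "servo_tool", "body": {
  "translation": [
    [-2,2,0],
    [0,0,0],
    [0,0,0]
  ],
  "roll": [0,0,0]
}}

```text
time: 24.95
eef_pos: [624.6, 208.0, 186.6]
eef_rot: [[0.998, -0.066, 0.0], [-0.066, -0.998, -0.0], [0.0, 0.0, -1.0]]
force: [-0.2, -0.2, 0.8]
finger_gap: 13.8
finger_force: 30.0
```

Run:
```python
from h import *
c,s=snap("w6")
delta(s,624.8,251,94.5,-3.7)
```

```text
at [624.6 208.  186.5] ang -3.8 roll -0.1
after roll shift [ -2.6 -42.9  92. ]
```

View pics/w6.png

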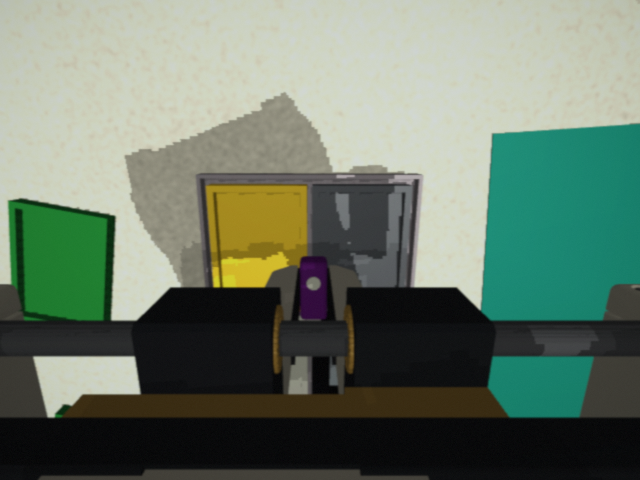

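The wrist view shows the lancet held level at (313,285). It is still one row short of the yellow insert, over the yellow/grey divide at x of about 310. I shift it over and lower.

>>> {"method": "servo_tool", "body": {
  "translation": [
    [-2.6,-43,0],
    [0,0,0],
    [0,0,30],
    [0,0,30],
    [0,0,20]
  ],
  "roll": [0,0,0,0,0]
}}

```text
time: 25.62
eef_pos: [624.5, 250.9, 104.9]
eef_rot: [[0.998, -0.066, -0.001], [-0.066, -0.998, -0.001], [-0.001, 0.001, -1.0]]
force: [0.0, -0.4, 0.4]
finger_gap: 14.0
finger_force: 30.0
```

>>> {"method": "servo_tool", "body": {
  "translation": [
    [0,0,7],
    [0,0,2],
    [0,0,1],
    [0,0,0]
  ],
  "roll": [0,0,0,0]
}}

```text
time: 26.12
eef_pos: [624.9, 252.1, 97.0]
eef_rot: [[0.998, -0.065, 0.001], [-0.065, -0.998, 0.0], [0.001, -0.0, -1.0]]
force: [-0.1, 0.4, -0.3]
finger_gap: 13.6
finger_force: 30.0
```

>>> {"method": "servo_tool", "body": {
  "translation": [
    [0,0,1],
    [0,0,0],
    [0,0,0.7],
    [0,0,0]
  ],
  "roll": [0,0,0,0]
}}

```text
time: 26.62
eef_pos: [624.6, 252.0, 94.5]
eef_rot: [[0.998, -0.065, -0.0], [-0.065, -0.998, -0.0], [-0.0, 0.0, -1.0]]
force: [-0.2, 0.4, -0.4]
finger_gap: 13.3
finger_force: 30.0
```

>>> {"method": "servo_tool", "body": {
  "translation": [
    [0,0,0.4],
    [0,0,0]
  ],
  "roll": [0,0]
}}

```text
time: 26.88
eef_pos: [624.7, 252.0, 94.2]
eef_rot: [[0.998, -0.065, 0.0], [-0.065, -0.998, 0.0], [0.0, -0.0, -1.0]]
force: [0.0, 0.5, 1.0]
finger_gap: 13.7
finger_force: 30.0
```

>>> {"method": "servo_tool", "body": {
  "translation": [
    [0,0,0.3],
    [0,0,0]
  ],
  "roll": [0,0]
}}

```text
time: 27.12
eef_pos: [624.7, 252.0, 94.2]
eef_rot: [[0.998, -0.065, 0.0], [-0.065, -0.998, 0.0], [0.0, -0.0, -1.0]]
force: [-2.6, -0.8, 5.0]
finger_gap: 13.8
finger_force: 30.0
```

>>> {"method": "servo_tool", "body": {
  "translation": [
    [0,0,0],
    [0,0,0]
  ],
  "roll": [0,0],
  "claw": 0.24
}}

```text
time: 27.38
eef_pos: [624.6, 252.0, 93.6]
eef_rot: [[0.998, -0.065, -0.0], [-0.065, -0.998, -0.0], [-0.0, 0.0, -1.0]]
force: [0.1, 0.8, 0.3]
finger_gap: 22.1
finger_force: 0.0
```

>>> {"method": "servo_tool", "body": {
  "translation": [
    [0,0,-5],
    [0,0,-20],
    [0,0,-35],
    [0,0,-35],
    [0,0,-25]
  ],
  "roll": [0,0,0,0,0]
}}

```text
time: 28.0
eef_pos: [624.9, 252.1, 217.5]
eef_rot: [[0.998, -0.065, 0.003], [-0.065, -0.998, 0.001], [0.003, -0.001, -1.0]]
force: [-0.3, -0.2, 0.4]
finger_gap: 22.4
finger_force: 0.0
```

>>> {"method": "servo_tool", "body": {
  "translation": [
    [0,0,0],
    [0,0,0],
    [0,0,0],
    [0,0,0],
    [17,37.5,0]
  ],
  "roll": [8.9,8.9,8.9,8.8,0],
  "claw": 0.9
}}

```text
time: 28.62
eef_pos: [614.2, 213.2, 215.2]
eef_rot: [[0.774, -0.633, 0.001], [-0.633, -0.774, 0.001], [0.0, -0.001, -1.0]]
force: [0.3, -0.4, 0.7]
finger_gap: 67.8
finger_force: 0.0
```

>>> {"method": "servo_tool", "body": {
  "translation": [
    [17,37.5,0],
    [17,37.5,0],
    [17,37.5,0],
    [17,37.5,0],
    [17,37.5,0]
  ],
  "roll": [0,0,0,0,0]
}}

```text
time: 29.25
eef_pos: [561.0, 12.0, 215.6]
eef_rot: [[0.775, -0.632, 0.002], [-0.632, -0.775, -0.0], [0.001, -0.001, -1.0]]
force: [-0.2, 0.3, -0.1]
finger_gap: 83.9
finger_force: 0.0
```

>>> {"method": "servo_tool", "body": {
  "translation": [
    [17,37.5,0],
    [17,37.5,0],
    [17,37.5,0],
    [17,37.5,0],
    [17,37.5,0]
  ],
  "roll": [0,0,0,0,0]
}}

```text
time: 29.88
eef_pos: [508.2, -187.1, 215.6]
eef_rot: [[0.775, -0.632, 0.002], [-0.632, -0.775, -0.001], [0.002, -0.001, -1.0]]
force: [0.9, -0.5, 0.1]
finger_gap: 83.5
finger_force: 0.0
```

>>> {"method": "servo_tool", "body": {
  "translation": [
    [17,37.5,0],
    [17,37.5,0],
    [17,37.5,0],
    [17,37.5,0],
    [17,37.5,0]
  ],
  "roll": [0,0,0,0,0]
}}

```text
time: 30.5
eef_pos: [455.4, -386.2, 215.7]
eef_rot: [[0.775, -0.633, 0.001], [-0.633, -0.775, -0.001], [0.002, 0.0, -1.0]]
force: [1.0, -0.0, 0.8]
finger_gap: 83.6
finger_force: 0.0
```

>>> {"method": "servo_tool", "body": {
  "translation": [
    [0,0,0],
    [0,0,0],
    [0,0,0]
  ],
  "roll": [0,0,0]
}}

```text
time: 30.88
eef_pos: [456.2, -384.0, 214.5]
eef_rot: [[0.775, -0.632, 0.001], [-0.632, -0.775, -0.0], [0.001, -0.0, -1.0]]
force: [-0.0, -0.4, 0.1]
finger_gap: 83.9
finger_force: 0.0
```

Run:
```python
from h import *
from rig import viewer
t=viewer.read_camera("top")
c,s=snap("w7")
hsv=cv2.cvtColor(c["frame"].copy(),cv2.COLOR_RGB2HSV)
mm=((abs(hsv[...,0].astype(int)-82)>10)|(hsv[...,1]<90)).astype(np.uint8); mm[285:]=0
for q in sorted(cv2.findContours(mm,0,cv2.CHAIN_APPROX_NONE)[0],key=cv2.contourArea)[-4:]: print(q.reshape(-1,2).mean(0),rect(c,q,16),rect(c,q,0))
delta(s,452.6,-383.5,94,-39.3); print(s["qpos"])
a=cv2.resize(t["frame"][140:265,180:290],None,fx=3.5,fy=3.5); b=cv2.resize(c["frame"],(a.shape[0]*640//480,a.shape[0]))
cv2.imwrite("pics/m7.png",np.hstack([a,b[:,:410]])[:,:,::-1])
```

```text
[215.06730769 277.11538462] [ 482.  -287.4   39.1   18.1   50.9] [ 480.4 -279.3   41.3   19.2   50.9]
[317.3196347  232.34246575] [ 451.3 -385.2   63.8   37.5  -39.8] [ 448.  -382.8   67.5   39.6  -39.8]
[36.06413994 39.90962099] [ 710.3 -313.5  128.1   51.2  -89.9] [ 721.8 -306.9  135.5   54.1  -89.9]
[466.21298496 123.17577197] [ 435.7 -507.3  369.8  223.8   50.9] [ 431.5 -511.9  391.   236.6   50.9]
at [ 456.2 -384.   214.2] ang -39.2 roll 0.1
after roll shift [ -3.1   1.9 120.2]
[-7.42511832e-01 -1.69868247e-02  1.72383779e+00  8.29766513e-05
  1.43440922e+00  1.51193870e+00]
```

View pics/m7.png

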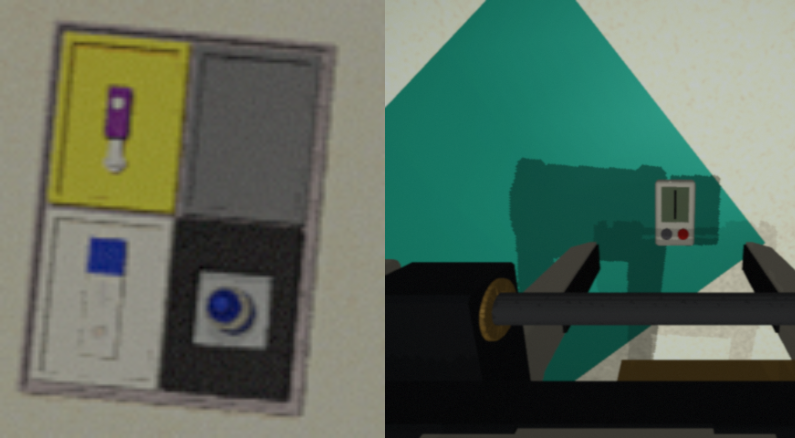

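The lancet lies in the yellow insert at (117,130), and the cassette and bottle are unchanged. The wrist view shows the timer face up between the fingers at (675,212), aligned. It measures 63.8 x 37.5 mm at z = 16, which matches. I grip it high so the fingers clear the rims.

>>> {"method": "servo_tool", "body": {
  "translation": [
    [-3.1,3.5,30],
    [0,0,40],
    [0,0,30],
    [0,0,14],
    [0,0,4]
  ],
  "roll": [0.4,0,0,0,0]
}}

```text
time: 31.6
eef_pos: [451.4, -385.3, 95.8]
eef_rot: [[0.77, -0.638, -0.0], [-0.638, -0.77, 0.0], [-0.0, -0.0, -1.0]]
force: [0.9, -1.7, 0.4]
finger_gap: 83.6
finger_force: 0.0
```

>>> {"method": "servo_tool", "body": {
  "translation": [
    [0,0,2.5],
    [0,0,0],
    [0,0,0]
  ],
  "roll": [0,0,0]
}}

```text
time: 31.98
eef_pos: [451.4, -385.7, 94.0]
eef_rot: [[0.77, -0.638, 0.001], [-0.638, -0.77, -0.001], [0.001, 0.0, -1.0]]
force: [0.5, 0.2, 0.6]
finger_gap: 83.5
finger_force: 0.0
```

>>> {"method": "servo_tool", "body": {
  "translation": [
    [0,0,0],
    [0,0,0],
    [0,0,0],
    [0,0,0],
    [0,0,0]
  ],
  "roll": [0,0,0,0,0],
  "claw": 0.3
}}

```text
time: 32.6
eef_pos: [451.3, -385.5, 93.3]
eef_rot: [[0.77, -0.638, -0.0], [-0.638, -0.77, 0.0], [-0.0, -0.0, -1.0]]
force: [0.1, 0.1, -0.5]
finger_gap: 38.0
finger_force: 0.2
```

>>> {"method": "servo_tool", "body": {
  "translation": [
    [0,0,0],
    [0,0,0]
  ],
  "roll": [0,0]
}}

```text
time: 32.85
eef_pos: [451.2, -385.5, 93.3]
eef_rot: [[0.77, -0.638, -0.0], [-0.638, -0.77, 0.0], [-0.0, 0.0, -1.0]]
force: [-0.1, -0.6, -0.7]
finger_gap: 37.4
finger_force: 30.0
```

>>> {"method": "servo_tool", "body": {
  "translation": [
    [0,0,-10],
    [0,0,-30],
    [0,0,-30],
    [0,0,-30],
    [0,0,0]
  ],
  "roll": [0,0,0,0,-9]
}}

```text
time: 33.48
eef_pos: [451.8, -386.1, 197.0]
eef_rot: [[0.862, -0.507, 0.003], [-0.507, -0.862, -0.003], [0.004, 0.001, -1.0]]
force: [0.2, -1.0, -1.6]
finger_gap: 37.9
finger_force: 30.0
```

>>> {"method": "servo_tool", "body": {
  "translation": [
    [0,0,0],
    [0,0,0],
    [0,0,0],
    [9,-40.4,0],
    [9,-40.4,0]
  ],
  "roll": [-9,-9,-9,0,0]
}}

```text
time: 34.1
eef_pos: [474.4, -305.3, 194.0]
eef_rot: [[0.998, -0.064, 0.0], [-0.064, -0.998, -0.0], [0.0, 0.0, -1.0]]
force: [-0.2, 0.4, -0.3]
finger_gap: 37.6
finger_force: 30.0
```

>>> {"method": "servo_tool", "body": {
  "translation": [
    [9,-40.4,0],
    [9,-40.4,0],
    [9,-40.4,0],
    [9,-40.4,0],
    [9,-40.4,0]
  ],
  "roll": [0,0,0,0,0]
}}

```text
time: 34.72
eef_pos: [532.3, -105.9, 194.2]
eef_rot: [[0.998, -0.063, 0.001], [-0.063, -0.998, -0.0], [0.001, 0.0, -1.0]]
force: [-0.1, -0.6, -1.0]
finger_gap: 37.5
finger_force: 30.0
```

>>> {"method": "servo_tool", "body": {
  "translation": [
    [9,-40.4,0],
    [9,-40.4,0],
    [9,-40.4,0],
    [9,-40.4,0],
    [9,-40.4,0]
  ],
  "roll": [0,0,0,0,0]
}}

```text
time: 35.35
eef_pos: [590.0, 92.9, 194.2]
eef_rot: [[0.998, -0.063, 0.001], [-0.063, -0.998, 0.0], [0.001, -0.0, -1.0]]
force: [0.4, -0.0, -0.1]
finger_gap: 37.7
finger_force: 30.0
```

>>> {"method": "servo_tool", "body": {
  "translation": [
    [9,-40.4,0],
    [9,-40.4,0],
    [0,0,0],
    [0,0,0],
    [0,0,0]
  ],
  "roll": [0,0,0,0,0]
}}

```text
time: 35.98
eef_pos: [612.7, 170.1, 193.7]
eef_rot: [[0.998, -0.064, 0.0], [-0.064, -0.998, -0.0], [0.0, 0.0, -1.0]]
force: [0.2, 0.5, -1.3]
finger_gap: 37.7
finger_force: 30.0
```

Run:
```python
from h import *
c,s=snap("w8")
delta(s,613.3,171.3,101.5,-3.7)
```

```text
at [612.8 170.1 193.7] ang -3.7 roll 0.0
after roll shift [ 0.5 -1.2 92.2]
```

View pics/w8.png

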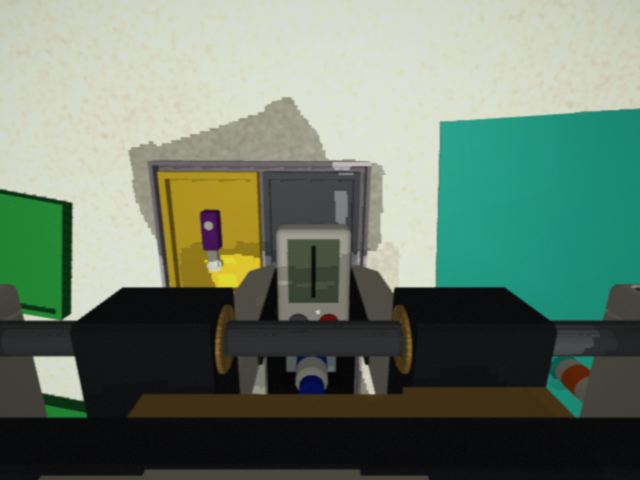

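The wrist view shows the timer held level, screen up, over the grey insert at (313,270). The lancet is at (212,238). I lower it.

>>> {"method": "servo_tool", "body": {
  "translation": [
    [0.5,-1.2,30],
    [0,0,30],
    [0,0,20],
    [0,0,8],
    [0,0,0]
  ],
  "roll": [0,0,0,0,0]
}}

```text
time: 36.65
eef_pos: [613.5, 172.0, 105.6]
eef_rot: [[0.998, -0.064, 0.0], [-0.064, -0.998, -0.0], [0.0, 0.0, -1.0]]
force: [-0.2, 0.2, -0.8]
finger_gap: 37.6
finger_force: 30.0
```

>>> {"method": "servo_tool", "body": {
  "translation": [
    [0,0,2],
    [0,0,1],
    [0,0,0]
  ],
  "roll": [0,0,0]
}}

```text
time: 37.02
eef_pos: [613.5, 172.2, 102.7]
eef_rot: [[0.998, -0.063, 0.0], [-0.063, -0.998, 0.0], [0.0, -0.0, -1.0]]
force: [-0.1, -0.5, -0.5]
finger_gap: 37.8
finger_force: 30.0
```

>>> {"method": "servo_tool", "body": {
  "translation": [
    [0,0,0.7],
    [0,0,0]
  ],
  "roll": [0,0]
}}

```text
time: 37.28
eef_pos: [613.4, 172.1, 101.7]
eef_rot: [[0.998, -0.063, -0.0], [-0.063, -0.998, 0.0], [-0.0, -0.0, -1.0]]
force: [0.2, 0.3, -1.5]
finger_gap: 37.7
finger_force: 30.0
```

>>> {"method": "servo_tool", "body": {
  "translation": [
    [0,0,0.5],
    [0,0,0]
  ],
  "roll": [0,0]
}}

```text
time: 37.52
eef_pos: [613.4, 172.1, 101.3]
eef_rot: [[0.998, -0.063, 0.0], [-0.063, -0.998, 0.0], [0.0, -0.0, -1.0]]
force: [-1.0, -0.2, 1.7]
finger_gap: 37.4
finger_force: 30.0
```

>>> {"method": "servo_tool", "body": {
  "translation": [
    [0,0,0.3],
    [0,0,0]
  ],
  "roll": [0,0]
}}

```text
time: 37.78
eef_pos: [613.5, 172.1, 101.3]
eef_rot: [[0.998, -0.063, 0.0], [-0.063, -0.998, 0.0], [0.0, -0.0, -1.0]]
force: [-3.7, -1.8, 5.2]
finger_gap: 37.7
finger_force: 30.0
```

>>> {"method": "servo_tool", "body": {
  "translation": [
    [0,0,0],
    [0,0,0]
  ],
  "roll": [0,0],
  "claw": 0.45
}}

```text
time: 38.02
eef_pos: [613.4, 172.1, 100.7]
eef_rot: [[0.998, -0.063, -0.0], [-0.063, -0.998, -0.0], [-0.0, 0.0, -1.0]]
force: [0.1, 0.2, -0.4]
finger_gap: 41.9
finger_force: 0.0
```

>>> {"method": "servo_tool", "body": {
  "translation": [
    [0,0,-5],
    [0,0,-20],
    [0,0,-35],
    [0,0,-35],
    [0,0,-25]
  ],
  "roll": [0,0,0,0,0]
}}

```text
time: 38.65
eef_pos: [613.6, 172.2, 224.4]
eef_rot: [[0.998, -0.063, 0.003], [-0.063, -0.998, 0.001], [0.003, -0.001, -1.0]]
force: [0.1, 0.5, -0.5]
finger_gap: 42.1
finger_force: 0.0
```

>>> {"method": "servo_tool", "body": {
  "translation": [
    [0,45,0],
    [0,45,0],
    [0,45,0],
    [0,45,0],
    [0,45,0]
  ],
  "roll": [0,0,0,0,0]
}}

```text
time: 39.28
eef_pos: [598.9, -53.8, 222.7]
eef_rot: [[0.998, -0.063, 0.002], [-0.063, -0.998, -0.0], [0.002, 0.0, -1.0]]
force: [-0.5, 0.3, 0.2]
finger_gap: 41.6
finger_force: 0.0
```

>>> {"method": "servo_tool", "body": {
  "translation": [
    [0,45,0],
    [0,45,0],
    [0,0,0],
    [0,0,0],
    [0,0,0]
  ],
  "roll": [0,0,0,0,0]
}}

```text
time: 39.9
eef_pos: [593.6, -141.3, 221.4]
eef_rot: [[0.998, -0.062, 0.001], [-0.062, -0.998, -0.0], [0.001, -0.0, -1.0]]
force: [-0.1, 0.5, -0.7]
finger_gap: 41.5
finger_force: 0.0
```

Run:
```python
from h import *
from rig import viewer
t=viewer.read_camera("top"); s=viewer.read_camera("scene")
a=cv2.resize(t["frame"][140:265,180:290],None,fx=3.5,fy=3.5); b=cv2.resize(s["frame"][180:320,220:520],None,fx=1.35,fy=1.35)
b=cv2.copyMakeBorder(b,0,a.shape[0]-b.shape[0],0,0,0)
cv2.imwrite("pics/m9.png",np.hstack([a,b])[:,:,::-1])
```

```text
(no output)
```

View pics/m9.png

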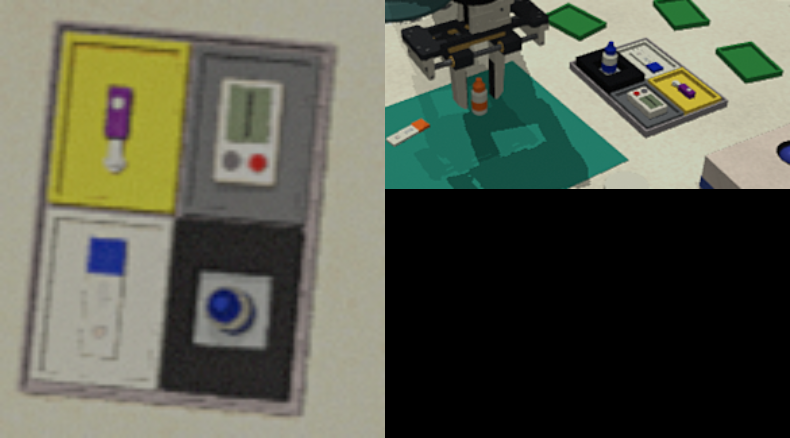

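All four items are in their inserts: cassette (105,297), bottle upright (230,308), lancet (117,130) and timer screen up (247,132). The orange bottle at (478,97) and the orange cassette at (408,132) are still in place, and the gripper is clear of everything.

```bash
python3 -c "
from rig import ticket
print(ticket.sign_off())"
```

```text
the job is handed in; nothing more can be done
None
```

The tray is laid up and the job handed in at about 40 s: blue cassette, blue-capped bottle, lancet and timer were set down in that order in their inserts, and the orange cassette and bottle were left where they were.

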